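# Reset the length stop and butt the shelf board against it

## Robot

A 6-joint arm with a two-finger parallel gripper is mounted at the origin on the work surface. World frame = base frame: x ahead of the robot, y to its left, z up, the work surface at z = 0. Lengths are in mm, angles in rad, forces in N, time in s.
With the tool pointing down it reaches from about 325 to 775 mm from the base axis. Payload 9.3 kg.
Tool frame: the origin (TCP) lies at the very end of the fingers, on their centre line; the grasp point (between the pads) lies 19 mm behind it; z points along the fingers, y is the line along which they close (so a half turn about z gives the same grasp; the last joint's range is limited). The gripper opens to 85 mm and grips with 20 to 120 N. Pads are 22 mm wide; open, the fingers measure 114 mm over their backs; the gripper's body (76 mm by 85 mm) begins 54 mm behind the grasp point. The pads swing forward as they close: fully open they stand 13 mm farther back than shut.
Start: joints at [1.125, 0.259, 0.021, 1.334, 0, 1.418], TCP at [158.75, 526.588, 231.279] pointing down, gripper open.
Joint ranges: [-3.04, 3.04], [-0.91, 1.82], [-1.04, 1.36], [-1.92, 1.95], [-1.52, 1.45], [-3.14, 3.14]. Speed limits (rad/s): [2.22, 2.22, 2.79, 3.14, 3.14, 3.14].

## Interface

Orientations are given as [roll, pitch, yaw] about the fixed x, y, z axes, in that order (R = Rz(yaw) Ry(pitch) Rx(roll)).
In Python, from workcell import env gives the robot as it stands.
- The arm moves only by the tool drive_tool, never from a script. Its argument "targets" is a list of rows, each an object of numbers: "dx", "dy", "dz": the shift along the tool's x, y, z in units of 0.25 m (1.0 is 0.25 m); "rx", "ry", "rz": the turn, a rotation vector about the tool's x, y, z in units of 60 degrees (1.0 is 60 degrees); "claw": the closure, from -1 (fully open) to 1 (shut), so that 0 is half open. In form: [{"dx": .., "dy": .., "dz": .., "rx": .., "ry": .., "rz": .., "claw": ..}, ...]. A call has 1 to 10 rows; each row is the pose to reach, as a shift and turn from the pose commanded when the call began, along the tool's axes at that moment; what a row does not reach only later rows make up. A row lasts 1/12 s, in which the tool goes at most 41.7 mm and 7.16 degrees, less where a joint would pass 70% of its speed; a pose out of reach is approached as far as the arm can. A call with a number of a shift or a turn outside -1 to 1 is refused whole. A call with a gripper value outside its range is refused whole. The fingers move at their own pace and stop on an object; "newtons" is the grip in N (left out, the last holds). Time passes only in rows, so rows that repeat a pose let the fingers close. It gives the time, the measured TCP pose, the force, the opening and the grip force at its end, in the units of the state.
- env.get_obs(): the state, without advancing time (a new reading comes with each control period).
- env.read_camera(name): name is "scene" or "top" or "wrist"; returns the picture (420x560x3 uint8, red, green, blue); there is no depth.
- env.camera_params(name): a dict with "mtx" (3x3 intrinsics, pixels), "cam_to_world" (4x4, takes a point from camera to world coordinates); the wrist camera has in their place "hand_eye" (4x4, takes a point from camera to tool coordinates, whose origin is the TCP and whose axes are the flange's). Camera axes: x right, y down, z forward; pixel columns grow to the right and rows downward; lengths in mm; the calibration is good to about 2 mm. A picture is of the moment at which its call begins: read the wrist's pose just before it. camera_params takes no time and is no camera call.
- env.hand_in(): hands the job in; it is judged then, once.
The state is a dict: "clock": time; "q": joint angles; "qvel": joint speeds; "effort": joint torques, N m; "tcp_pos": TCP position; "ee_rot": TCP orientation; "ft_force": force on the tool from outside, world axes, zero at the start; "torque": the same for the moment, N m; "finger_gap": finger opening in mm; "grasp_force": force on a finger pad.
Only numpy, scipy, OpenCV 4.12 (cv2) and the standard library are available. Lean on these libraries where they do the work, as an engineer would, in place of code of your own. Each camera call takes 0.05 s, during which the arm holds its last target. There are 200 camera calls.

## Task

On the jig, press the red snap button down flush and slide the blue telescoping tube out by one hole, so that the button springs up again in the next hole and locks it. Then push the white board along its lane, under the bridge, until its end butts against the yellow stop plate; leave the other things on the bench where they are.

Things in the scene. Friction and masses are not known exactly. Their poses are not given: they have to be found in the camera images.
- jig: plywood jig fixed on the bench: plate 320 (its x) x 440 (its y) x 18 thick, origin at the centre of the plate's underside, z up. Along its y axis run the lane for the white board (centre line x = -70) and the telescoping tube (centre line x = +50); the tube slides out towards +y. A grey bracket at y = -211 to -179 (x 20 to 80), 62 above the plate, holds the tube's fixed steel inner part
- bridge (a point): on the jig: middle of the underside of the aluminium bridge over the lane, 26 above the plate. The bridge is 34 wide along the lane, 110 across it, its top 36 above the plate (screw heads to 40). The lane is 82 wide, between two wooden strips 14 wide and 14 high
- stop_tube (a joint): how far the blue outer tube is slid out (m): 0 locked as at the start, 0.060 locked in the next hole, 0.120 in the last; grows towards the jig's +y. Locked, it has about 2 mm of play either way. Unlocked, it slides with 2 to 4 N of friction
- first_hole (a point): centre of the hole that the button stands in at the start, on the blue tube's top face, 50 above the jig's plate; moves with the tube. The tube is 44 wide and high, 200 long, with three holes 23 across, 60 apart, the next ones towards the jig's -y
- rib (a point): middle of the top edge of the black rib across the blue tube beside the first hole; moves with the tube. The rib is 44 long, 6 thick, 10 high; its face towards the hole (-y) is 16 from the hole's centre, so a fingertip that holds the button flush can push the tube out by it. Each hole has such a rib on its +y side: a fingertip has 16 free on one side of the hole's centre and 38 on the other
- snap_button (a joint): how far the red button is pressed down (m): 0 fully up, 0.009 flush with the tube's top face, 0.0145 the limit. The spring pushes up with 2.5 N when up, 4 N when flush
- button_top (a point): top of the red domed button, 19 across, in the fixed inner tube (it does not slide along with the blue tube). Up, it stands 9 above the tube's top. Held within 2 mm of flush it lets the tube move, at a push of 10 to 14 N: the hole's edge pushes the dome under, the tube's wall keeps it down, and it springs up by itself when the next hole comes over it
- stop_face (a point): middle of the yellow stop plate's face that the board must touch, in the middle of the lane, 9 above the jig's plate; it looks to the jig's -y, axes as the jig's. The stop plate is 12 thick, 72 wide across the lane, its top 50 above the jig's plate, fixed to the +y end of the blue tube
- board_center (a point): centre of the loose white shelf board with a groove across it, 78 (its x) x 160 (its y) x 18 thick, 0.13 to 0.25 kg, lying flat in the lane; its y axis points along the lane to the stop plate. It is pushed at its -y end face, 80 from the centre
- board_front (a point): middle of the board's +y end face, that is to touch the stop plate
- folding_rule: folded rule, yellow and wood, 30 x 204 x 12, flat on the jig's plate behind the blue tube; bystander; origin at its underside
- screw_tin: grey tin 52 across, 55 tall, on the jig's plate; bystander; origin at its underside
- mug: white mug 80 across, 95 tall, on the bench; bystander; origin at its underside
- glue: yellow glue bottle 60 across, 160 tall, on the bench; bystander; origin at its underside
- screwdriver: orange-handled screwdriver 210 long, on the bench; bystander; origin at its underside
- try_square: try square, dark wooden stock 130 long with steel blade 150 long, on the bench; bystander; origin at its underside
- ear_defenders: yellow ear defenders with black band, about 200 long and 80 tall, on the bench; bystander; origin at its underside
- board: the same board; origin at the centre of its underside
Not all that is in view belongs to the job. Of the things like the board, leave any that is purple; of the rest the smaller one is meant.

How it is judged (in metres and radians):
On the way, in this order (a step that is already met when the one before it is completed fails the run):
1. the blue tube is locked in the next hole, the button up (value of joint stop_tube between 0.056 and 0.064 m and value of joint snap_button below 0.002 m), for 0.2 s.
2. the board butts against the stop plate (y of board_front in the frame of stop_face between -0.004 and 0.003 m and x of board_front in the frame of stop_face between -0.008 and 0.008 m and z of board_front in the frame of stop_face between -0.004 and 0.004 m and angle between board_center's own z axis and vertical below 0.04 rad), for 0.2 s.
At the end, for the whole second after the job is handed in: the blue tube is slid out 60 mm (within 4 mm), the button fully up (within 2 mm) in the next hole, and the board lies flat in its lane at rest with its end within 4 mm of the stop plate (all of step 1 and all of step 2 and linear speed of board below 0.01 m/s and velocity of joint stop_tube below 0.01 m/s); the robot touches nothing.
It fails at once if another thing on the bench or jig is moved more than 40 mm (distance of any of folding_rule, screw_tin, mug, glue, screwdriver, try_square, ear_defenders from where it was at the start of the episode above 0.04 m).
It also fails if it takes over 45 s, if anything falls off the work surface, if the arm or the gripper's body presses on something with over 40 N, if the wrist force passes 120 N, or if a joint passes its speed limit or range.

## Working session

There is one attempt and no reset: what is moved stays moved. The work goes in short steps, Python scripts to look and compute and a tool call to move; the robot and the scene stay as the last step left them, time stands still between calls to the robot, and variables do not carry over. Pictures are saved under pics/ and viewed, at most 10 in all, crops included, and the job is handed in when it is done.

Besides the shell and the picture viewer there is one more tool, called as name(argument=value, ...), one argument or row to a line, values as JSON. drive_tool: Moves the arm, as the interface text tells. Its arguments: {"type":"object","properties":{"targets":{"type":"array"},"newtons":{"type":"number"}},"required":["targets"]}

```bash
mkdir -p pics; python3 - <<'E'
from workcell import env
import cv2,json
o=env.get_obs();print(o)
for n in("scene","top"):
    cv2.imwrite(f"pics/{n}0.png",env.read_camera(n)[:,:,::-1]);p=env.camera_params(n);print(n,p)
print(env.camera_params("wrist"))
E
```

```text
{'clock': 0.0, 'q': array([1.12537910e+00, 2.59177384e-01, 2.07321458e-02, 1.33370067e+00,
       3.46087124e-05, 1.41822566e+00]), 'qvel': array([-0.00158312, -0.00090809,  0.0007371 , -0.00072124,  0.00048575,
       -0.00035398]), 'effort': array([ 2.44755174e-03, -5.55634546e+01,  3.44533467e+01,  1.38525496e-02,
        6.45281034e-05, -3.12601060e-05]), 'tcp_pos': array([158.62426927, 526.32203455, 230.6625618 ]), 'ee_rot': array([-3.14026401e+00, -2.39315756e-04,  2.84874591e+00]), 'ft_force': array([1.47429117, 0.04673231, 0.71701851]), 'torque': array([-0.06311289, -0.01464885, -0.05158373]), 'grasp_force': 0.0, 'finger_gap': 85.67484560156154}
scene {'mtx': array([[415.70154394,   0.        , 287.11233675],
       [  0.        , 415.70154394, 210.25491987],
       [  0.        ,   0.        ,   1.        ]]), 'cam_to_world': array([[ 3.14641956e-02,  5.73821606e-01, -8.18375689e-01,
         1.47934808e+03],
       [ 9.99504680e-01, -1.85812782e-02,  2.53994248e-02,
        -2.24095618e+01],
       [-6.31727636e-04, -8.18769504e-01, -5.74122025e-01,
         7.86319530e+02]
[... 430 characters left out ...]
50210e+01],
       [ 1.31584890e-03, -1.07773841e-01, -9.94174566e-01,
         1.32175520e+03],
       [ 0.00000000e+00,  0.00000000e+00,  0.00000000e+00,
         1.00000000e+00]])}
{'mtx': array([[324.93786361,   0.        , 276.94840281],
       [  0.        , 324.93786361, 209.86774345],
       [  0.        ,   0.        ,   1.        ]]), 'hand_eye': array([[-6.94927640e-04, -9.45338962e-01, -3.26088582e-01,
         8.43529094e+01],
       [ 9.99999754e-01, -6.25754379e-04, -3.17022672e-04,
        -4.88301204e-01],
       [ 9.56425262e-05, -3.26088722e-01,  9.45339165e-01,
        -1.42998672e+02],
       [ 0.00000000e+00,  0.00000000e+00,  0.00000000e+00,
         1.00000000e+00]])}
```

View pics/top0.png

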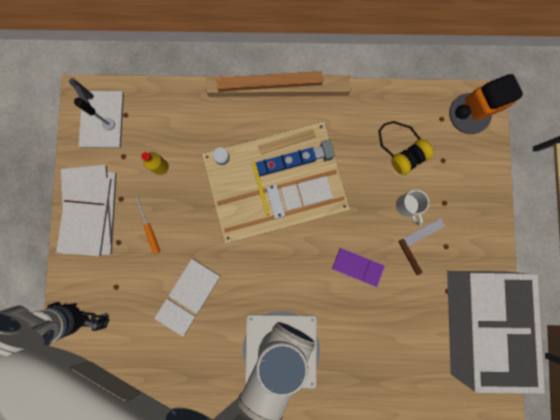

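View pics/scene0.png

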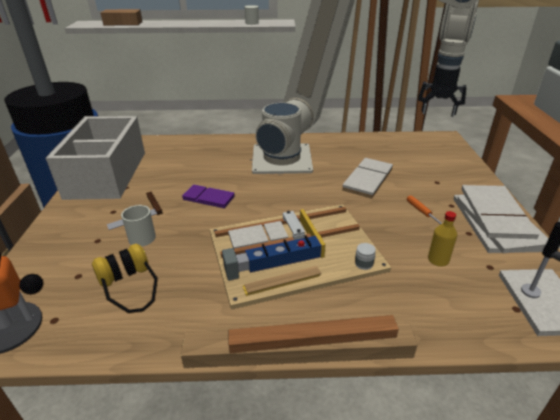

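The whole jig is visible. There are three board-like things in the top view: white in the lane (305,193), purple (358,267) and white on the bench (187,297). The one in the lane, which is also the smaller white one, should be the target. I'll check it in a close crop.

```bash
python3 - <<'E'
import cv2
i=cv2.imread("pics/top0.png")[115:250,195:360]
cv2.imwrite("pics/c1.png",cv2.resize(i,None,fx=4.4,fy=4.4,interpolation=cv2.INTER_CUBIC))
i=cv2.imread("pics/scene0.png")[195:305,205:390]
cv2.imwrite("pics/c2.png",cv2.resize(i,None,fx=4.2,fy=4.2,interpolation=cv2.INTER_CUBIC))
E
```

```text
(no output)
```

View pics/c1.png

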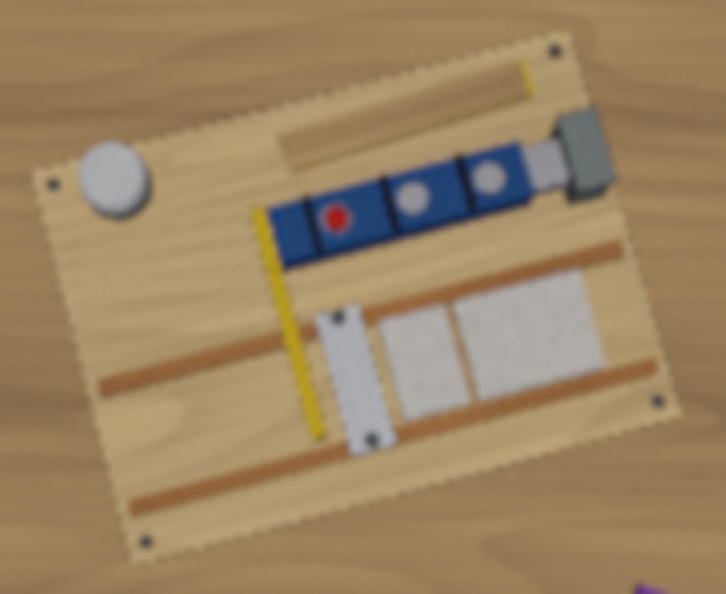

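View pics/c2.png

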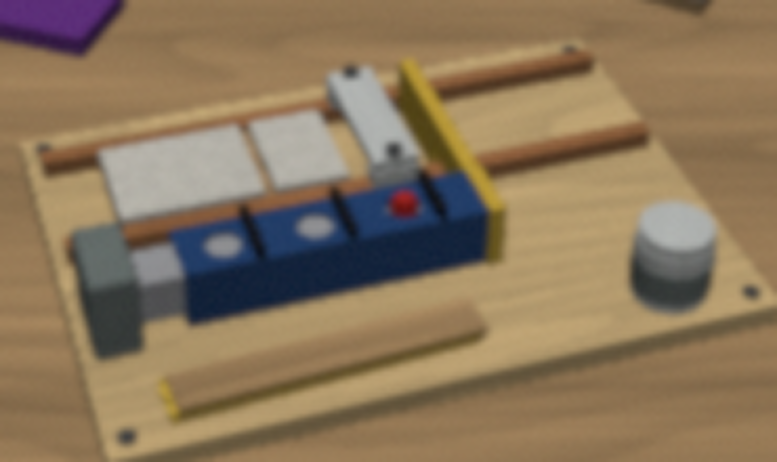

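The crops confirm it: the board in the lane is white, behind the bridge, and the red button is in the first hole at top-crop (337,219). Next I'll fit the jig pose from the plate corners and locate the features.

```bash
cat >h.py <<'E'
import numpy as np
from scipy.optimize import least_squares
from workcell import env
def proj(n,P):
    p=env.camera_params(n);T=np.linalg.inv(p["cam_to_world"]);c=np.atleast_2d(P)@T[:3,:3].T+T[:3,3];u=c@p["mtx"].T;return u[:,:2]/u[:,2:]
def ray(n,uv,z):
    p=env.camera_params(n);T=p["cam_to_world"];d=T[:3,:3]@np.linalg.inv(p["mtx"])@[*uv,1];return T[:3,3]+d*(z-T[2,3])/d[2]
def w(j,P):
    x,y,a=j;P=np.atleast_2d(np.array(P,float));c,s=np.cos(a),np.sin(a);return np.c_[x+c*P[:,0]-s*P[:,1],y+s*P[:,0]+c*P[:,1],P[:,2]]
def inv(j,p):
    c,s=np.cos(j[2]),np.sin(j[2]);d=np.array(p)[:2]-j[:2];return np.round([c*d[0]+s*d[1],-s*d[0]+c*d[1]],1)
E
python3 - <<'E'
from h import *
P=[[160,220,18],[160,-220,18],[-160,-220,18],[-160,220,18]]
px=np.array([[35,172],[570,33],[682,412],[133,563]])/4.4+[195,115]-.4
tu=lambda u,v:(u/4.4+194.6,v/4.4+114.6)
su=lambda u,v:(u/4.2+204.6,v/4.2+194.6)
f=lambda j:(proj("top",w(j,P))-px).ravel()
r=least_squares(f,[500,0,.2]);j=r.x;print(j,r.fun.round(1))
np.save("j.npy",j)
for nm,u,v,z in [("button",337,219,75),("hole2",413,197,68),("hole3",489,178,68),("rib1",312,226,78),("stop top",289,322,68),("board end -y",594,322,36),("board +y edge",393,372,36),("bridge",355,380,54),("tin top",113,177,73)]:
    p=ray("top",tu(u,v),z);print(nm,inv(j,p),p.round(1))
for nm,u,v,z in [("button",404,203,75),("hole2",316,226,68),("hole3",222,245,68),("c-160-220",22,145,18),("c-160,220",590,40,18),("board -y end",112,185,36),("tin top",677,222,73)]:
    p=ray("scene",su(u,v),z);print("S",nm,inv(j,p),p.round(1))
for a in[[50,y,74] for y in(40,50)]:print(w(j,[a]))
E
```

```text
[5.66989531e+02 2.54305926e+01 2.76945588e-01] [-0.5 -0.3  0.1 -0.9  0.3  0.8  0.1  0.4]
button [47.5  1.6] [612.3  40.   75. ]
hole2 [ 50.4 -58.6] [631.5 -17.1  68. ]
hole3 [  49.5 -118. ] [646.9 -74.5  68. ]
rib1 [46.6 21.2] [606.   58.6  78. ]
stop top [-17.5  56.5] [534.8  75.   68. ]
board end -y [ -73.4 -170. ] [ 542.9 -158.2   36. ]
board +y edge [-70.5 -10.6] [502.1  -4.   36. ]
bridge [-71.   19.7] [493.3  25.   54. ]
tin top [123.2 156.1] [642.8 209.3  73. ]
S button [54.3  0.6] [619.1  40.9  75. ]
S hole2 [ 50.9 -57.1] [631.6 -15.5  68. ]
S hole3 [  50.6 -118.4] [648.  -74.6  68. ]
S c-160-220 [-156.1 -216.1] [ 475.9 -225.1   18. ]
S c-160,220 [-155.1  228.9] [355.2 203.2  18. ]
S board -y end [ -68.9 -166.5] [ 546.3 -153.6   36. ]
S tin top [122.2 159.4] [640.9 212.1  73. ]
[[604.14752778  77.57734017  74.        ]]
[[601.41333873  87.19629075  74.        ]]
```

drive_tool(
  targets=[
    {"dx": -0.97, "dy": -0.56, "rz": 0.956, "claw": 1},
    {"dx": -0.97, "dy": -0.56, "rz": 0.956, "claw": 1},
    {"dx": -0.97, "dy": -0.56, "rz": 0.956, "claw": 1},
    {"dx": -0.97, "dy": -0.56, "rz": 0.956, "claw": 1},
    {"dx": -0.97, "dy": -0.56, "rz": 0.956, "claw": 1},
    {"dx": -0.97, "dy": -0.56, "rz": 0.956, "claw": 1},
    {"dx": -0.97, "dy": -0.56, "rz": 0.956, "claw": 1},
    {"dx": -0.97, "dy": -0.56, "rz": 0.956, "claw": 1},
    {"dx": -0.97, "dy": -0.56, "rz": 0.956, "claw": 1},
  ],
  newtons=40,
)

```text
schema error: expected keys dx, dy, dz, rx, ry, rz, claw
```

drive_tool(
  targets=[
    {"dx": -0.97, "dy": -0.56, "dz": 0, "rx": 0, "ry": 0, "rz": 0.956, "claw": 1},
    {"dx": -0.97, "dy": -0.56, "dz": 0, "rx": 0, "ry": 0, "rz": 0.956, "claw": 1},
    {"dx": -0.97, "dy": -0.56, "dz": 0, "rx": 0, "ry": 0, "rz": 0.956, "claw": 1},
    {"dx": -0.97, "dy": -0.56, "dz": 0, "rx": 0, "ry": 0, "rz": 0.956, "claw": 1},
    {"dx": -0.97, "dy": -0.56, "dz": 0, "rx": 0, "ry": 0, "rz": 0.956, "claw": 1},
    {"dx": -0.97, "dy": -0.56, "dz": 0, "rx": 0, "ry": 0, "rz": 0.956, "claw": 1},
    {"dx": -0.97, "dy": -0.56, "dz": 0, "rx": 0, "ry": 0, "rz": 0.956, "claw": 1},
    {"dx": -0.97, "dy": -0.56, "dz": 0, "rx": 0, "ry": 0, "rz": 0.956, "claw": 1},
    {"dx": -0.97, "dy": -0.56, "dz": 0, "rx": 0, "ry": 0, "rz": 0.956, "claw": 1},
  ],
  newtons=40,
)

```text
clock: 0.85
tcp_pos: [351.5, 321.2, 231.0]
ee_rot: [-3.141, 0.0, 1.838]
ft_force: [0.1, 0.0, 1.0]
finger_gap: -0.5
grasp_force: 0.0
```

drive_tool(
  targets=[
    {"dx": -0.96, "dy": 0.7, "dz": 0, "rx": 0, "ry": 0, "rz": 0, "claw": 1},
    {"dx": -0.96, "dy": 0.7, "dz": 0, "rx": 0, "ry": 0, "rz": 0, "claw": 1},
    {"dx": -0.96, "dy": 0.7, "dz": 0, "rx": 0, "ry": 0, "rz": 0, "claw": 1},
    {"dx": -0.96, "dy": 0.7, "dz": 0, "rx": 0, "ry": 0, "rz": 0, "claw": 1},
    {"dx": -0.96, "dy": 0.7, "dz": 0, "rx": 0, "ry": 0, "rz": 0, "claw": 1},
    {"dx": -0.96, "dy": 0.7, "dz": 0, "rx": 0, "ry": 0, "rz": 0, "claw": 1},
    {"dx": -0.96, "dy": 0.7, "dz": 0, "rx": 0, "ry": 0, "rz": 0, "claw": 1},
    {"dx": -0.96, "dy": 0.7, "dz": 0, "rx": 0, "ry": 0, "rz": 0, "claw": 1},
  ],
)

```text
clock: 1.52
tcp_pos: [588.4, 136.5, 229.6]
ee_rot: [-3.141, 0.001, 1.85]
ft_force: [-1.4, -0.4, -1.2]
finger_gap: 0.3
grasp_force: 0.0
```

drive_tool(
  targets=[
    {"dx": -0.41, "dy": 0, "dz": 0.32, "rx": 0, "ry": 0, "rz": 0, "claw": 1},
    {"dx": -0.41, "dy": 0, "dz": 0.32, "rx": 0, "ry": 0, "rz": 0, "claw": 1},
    {"dx": -0.41, "dy": 0, "dz": 0.32, "rx": 0, "ry": 0, "rz": 0, "claw": 1},
    {"dx": -0.41, "dy": 0, "dz": 0.32, "rx": 0, "ry": 0, "rz": 0, "claw": 1},
    {"dx": -0.41, "dy": 0, "dz": 0.32, "rx": 0, "ry": 0, "rz": 0, "claw": 1},
    {"dx": -0.41, "dy": 0, "dz": 0.32, "rx": 0, "ry": 0, "rz": 0, "claw": 1},
  ],
)

```text
clock: 2.02
tcp_pos: [612.3, 41.9, 151.4]
ee_rot: [-3.141, -0.001, 1.85]
ft_force: [-0.4, -0.1, 0.6]
finger_gap: -0.0
grasp_force: 0.0
```

```bash
python3 - <<'E'
from h import *
import cv2
o=env.get_obs();i=env.read_camera("wrist");np.savez("w1.npz",p=o["tcp_pos"],r=o["ee_rot"])
print(o["tcp_pos"],o["ee_rot"],o["clock"],inv(np.load("j.npy"),o["tcp_pos"]))
cv2.imwrite("pics/w1.png",cv2.resize(i[:,:,::-1],(800,600)))
E
```

```text
[612.3296745   41.87429786 151.4374006 ] [-3.14115636e+00 -6.26686966e-04  1.85021963e+00] 2.0167 [48.1  3.4]
```

View pics/w1.png

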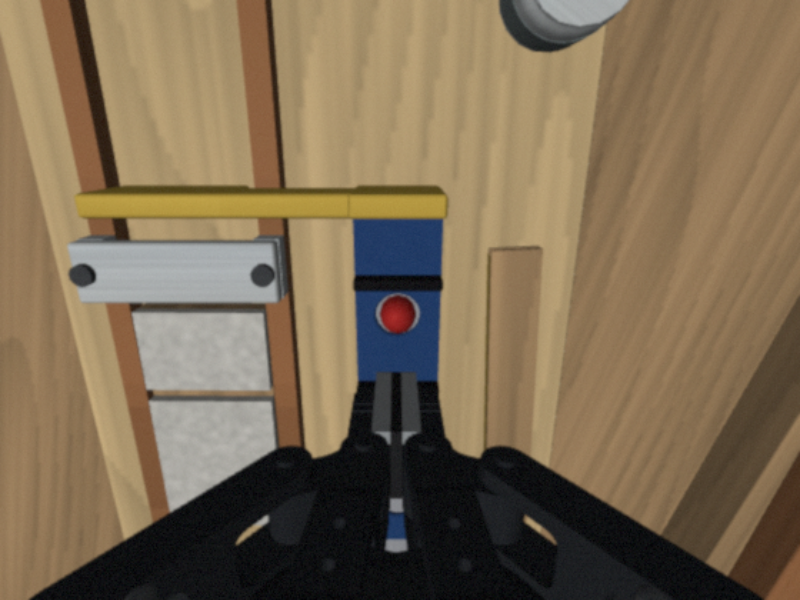

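The wrist view shows the button at (398,314), the rib's near edge at row 290, the stop plate's near edge at row 218, and the board's lane at columns 133–272. It's well aligned.

```bash
python3 - <<'E'
from h import *
from scipy.spatial.transform import Rotation as R
d=np.load("w1.npz");p=env.camera_params("wrist");T=np.eye(4);T[:3,:3]=R.from_euler("xyz",d["r"]).as_matrix();T[:3,3]=d["p"];T=T@p["hand_eye"]
j=np.load("j.npy")
for n,u,v,z in [("button",398,314,75),("hole",398,313,68),("ribface",398,290,78),("tubeL",357,350,68),("tubeR",439,350,68),("stopedge",250,218,68),("board+y?",200,311,36),("groove",210,395,36),("boardL",141,350,36),("boardR",269,350,36),("bridge+y",180,240,54),("bridge-y",180,302,54),("fingertip",397,375,151)]:
    e=T[:3,:3]@np.linalg.inv(p["mtx"])@[u*.7,v*.7,1];q=T[:3,3]+e*(z-T[2,3])/e[2]
    rel=R.from_euler("xyz",d["r"]).inv().apply(q-d["p"]);print(n,inv(j,q),"tool-rel",rel.round(1))
E
```

```text
button [48.8  4. ] tool-rel [ 0.5  0.7 76.4]
hole [48.8  1.9] tool-rel [-1.6  0.7 83.4]
ribface [48.7 17.7] tool-rel [14.2  0.7 73.4]
tubeL [ 26.9 -19.3] tool-rel [-22.7 -21.2  83.4]
tubeR [ 70.8 -19.2] tool-rel [-22.7  22.7  83.4]
stopedge [-23.4  51.1] tool-rel [ 47.9 -71.4  83.5]
board+y? [-68.7  -9.1] tool-rel [ -12.3 -116.7  115.5]
groove [-70.  -65.9] tool-rel [ -69.1 -118.2  115.4]
boardL [-108.2  -34.6] tool-rel [ -37.7 -156.4  115.5]
boardR [-29.9 -34.5] tool-rel [-37.8 -78.  115.4]
bridge+y [-65.7  37.3] tool-rel [  34.1 -113.7   97.5]
bridge-y [-70.8   2.9] tool-rel [  -0.3 -118.9   97.5]
fingertip [48.1 10.2] tool-rel [ 6.8 -0.   0.4]
```

drive_tool(
  targets=[
    {"dx": 0.004, "dy": 0.003, "dz": 0.15, "rx": 0, "ry": 0, "rz": 0, "claw": 1},
    {"dx": 0.004, "dy": 0.003, "dz": 0.26, "rx": 0, "ry": 0, "rz": 0, "claw": 1},
    {"dx": 0.004, "dy": 0.003, "dz": 0.28, "rx": 0, "ry": 0, "rz": 0, "claw": 1},
    {"dx": 0.004, "dy": 0.003, "dz": 0.28, "rx": 0, "ry": 0, "rz": 0, "claw": 1},
    {"dx": 0.004, "dy": 0.003, "dz": 0.28, "rx": 0, "ry": 0, "rz": 0, "claw": 1},
  ],
)

```text
clock: 2.48
tcp_pos: [613.6, 43.1, 83.2]
ee_rot: [3.14, 0.001, 1.85]
ft_force: [-0.1, 0.4, 1.3]
finger_gap: 0.0
grasp_force: 0.0
```

drive_tool(
  targets=[
    {"dx": 0, "dy": 0, "dz": 0.03, "rx": 0, "ry": 0, "rz": 0, "claw": 1},
    {"dx": 0, "dy": 0, "dz": 0.05, "rx": 0, "ry": 0, "rz": 0, "claw": 1},
    {"dx": 0, "dy": 0, "dz": 0.05, "rx": 0, "ry": 0, "rz": 0, "claw": 1},
    {"dx": 0, "dy": 0, "dz": 0.05, "rx": 0, "ry": 0, "rz": 0, "claw": 1},
  ],
)

```text
clock: 2.82
tcp_pos: [613.6, 42.2, 69.5]
ee_rot: [3.14, 0.0, 1.848]
ft_force: [2.2, 1.1, 3.1]
finger_gap: -0.1
grasp_force: 1.7
```

drive_tool(
  targets=[
    {"dx": 0, "dy": 0, "dz": 0.006, "rx": 0, "ry": 0, "rz": 0, "claw": 1},
    {"dx": 0.01, "dy": 0, "dz": 0.006, "rx": 0, "ry": 0, "rz": 0, "claw": 1},
    {"dx": 0.02, "dy": 0, "dz": 0.006, "rx": 0, "ry": 0, "rz": 0, "claw": 1},
    {"dx": 0.03, "dy": 0, "dz": 0.006, "rx": 0, "ry": 0, "rz": 0, "claw": 1},
    {"dx": 0.04, "dy": 0, "dz": 0.006, "rx": 0, "ry": 0, "rz": 0, "claw": 1},
    {"dx": 0.05, "dy": 0, "dz": 0.006, "rx": 0, "ry": 0, "rz": 0, "claw": 1},
    {"dx": 0.05, "dy": 0, "dz": 0.006, "rx": 0, "ry": 0, "rz": 0, "claw": 1},
  ],
)

```text
clock: 3.4
tcp_pos: [610.2, 52.7, 68.0]
ee_rot: [3.141, 0.003, 1.847]
ft_force: [1.9, -5.1, 6.7]
finger_gap: 0.1
grasp_force: 5.9
```

drive_tool(
  targets=[
    {"dx": 0.01, "dy": 0, "dz": 0, "rx": 0, "ry": 0, "rz": 0, "claw": 1},
    {"dx": 0.02, "dy": 0, "dz": 0, "rx": 0, "ry": 0, "rz": 0, "claw": 1},
    {"dx": 0.03, "dy": 0, "dz": 0, "rx": 0, "ry": 0, "rz": 0, "claw": 1},
    {"dx": 0.04, "dy": 0, "dz": 0, "rx": 0, "ry": 0, "rz": 0, "claw": 1},
    {"dx": 0.04, "dy": 0, "dz": 0, "rx": 0, "ry": 0, "rz": 0, "claw": 1},
  ],
)

```text
clock: 3.82
tcp_pos: [607.0, 63.6, 68.0]
ee_rot: [3.141, 0.001, 1.847]
ft_force: [0.4, -0.7, 6.9]
finger_gap: -0.2
grasp_force: 4.3
```

```bash
python3 - <<'E'
from h import *
import cv2
o=env.get_obs();i=env.read_camera("wrist")
print(o["tcp_pos"],o["ft_force"],inv(np.load("j.npy"),o["tcp_pos"]))
cv2.imwrite("pics/w2.png",cv2.resize(i[:,:,::-1],(800,600)))
E
```

```text
[607.04873931  63.5821624   68.03400342] [ 0.44686842 -0.65920461  6.90853878] [49.  25.7]
```

View pics/w2.png

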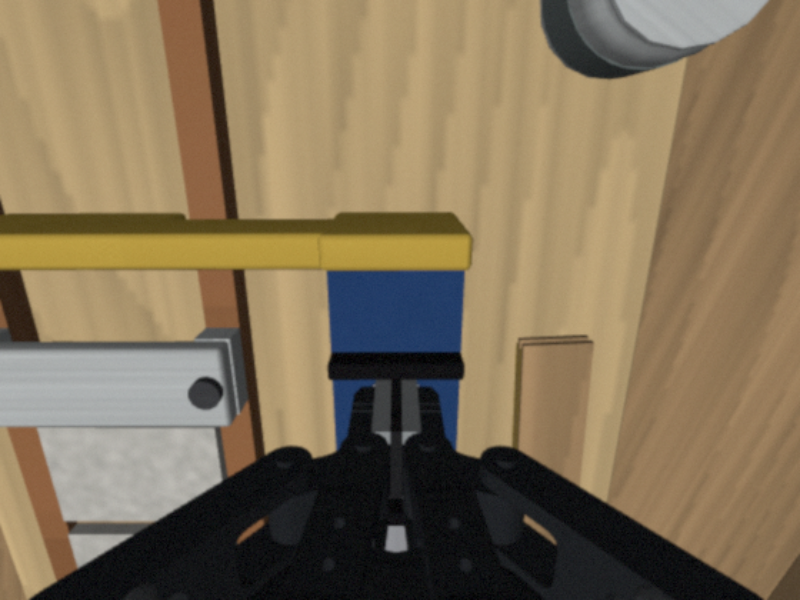

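Tube is out about 20 mm (stop edge at row 268), with the rib being pushed properly. Continuing.

drive_tool(
  targets=[
    {"dx": 0.02, "dy": 0, "dz": 0, "rx": 0, "ry": 0, "rz": 0, "claw": 1},
    {"dx": 0.04, "dy": 0, "dz": -0.008, "rx": 0, "ry": 0, "rz": 0, "claw": 1},
    {"dx": 0.06, "dy": 0, "dz": -0.012, "rx": 0, "ry": 0, "rz": 0, "claw": 1},
    {"dx": 0.08, "dy": 0, "dz": -0.012, "rx": 0, "ry": 0, "rz": 0, "claw": 1},
    {"dx": 0.1, "dy": 0, "dz": -0.012, "rx": 0, "ry": 0, "rz": 0, "claw": 1},
    {"dx": 0.12, "dy": 0, "dz": -0.012, "rx": 0, "ry": 0, "rz": 0, "claw": 1},
    {"dx": 0.13, "dy": 0, "dz": -0.012, "rx": 0, "ry": 0, "rz": 0, "claw": 1},
    {"dx": 0.13, "dy": 0, "dz": -0.012, "rx": 0, "ry": 0, "rz": 0, "claw": 1},
  ],
)

```text
clock: 4.53
tcp_pos: [597.2, 95.6, 70.0]
ee_rot: [-3.141, -0.001, 1.848]
ft_force: [0.2, -0.3, -0.2]
finger_gap: -0.0
grasp_force: 0.0
```

drive_tool(
  targets=[
    {"dx": 0.008, "dy": 0, "dz": 0, "rx": 0, "ry": 0, "rz": 0, "claw": 1},
    {"dx": 0.016, "dy": 0, "dz": 0, "rx": 0, "ry": 0, "rz": 0, "claw": 1},
    {"dx": 0.016, "dy": 0, "dz": 0, "rx": 0, "ry": 0, "rz": 0, "claw": 1},
  ],
)

```text
clock: 4.78
tcp_pos: [596.6, 99.2, 70.2]
ee_rot: [-3.141, -0.0, 1.848]
ft_force: [-0.1, -0.3, 0.0]
finger_gap: -0.4
grasp_force: 0.0
```

drive_tool(
  targets=[
    {"dx": 0.006, "dy": 0, "dz": 0, "rx": 0, "ry": 0, "rz": 0, "claw": 1},
    {"dx": 0.012, "dy": 0, "dz": 0, "rx": 0, "ry": 0, "rz": 0, "claw": 1},
    {"dx": 0.012, "dy": 0, "dz": 0, "rx": 0, "ry": 0, "rz": 0, "claw": 1},
  ],
)

```text
clock: 5.03
tcp_pos: [596.0, 101.8, 70.3]
ee_rot: [-3.142, 0.0, 1.848]
ft_force: [0.2, -1.8, -1.4]
finger_gap: 0.1
grasp_force: 0.3
```

```bash
cat >>h.py <<'E'
def stop():
    from scipy.spatial.transform import Rotation as R
    o=env.get_obs();i=env.read_camera("wrist").astype(int);p=env.camera_params("wrist")
    c=i[:,278];yel=np.where((c[:,0]-c[:,2]>90)&(c[:,1]-c[:,2]>60))[0]
    T=np.eye(4);T[:3,:3]=R.from_euler("xyz",o["ee_rot"]).as_matrix();T[:3,3]=o["tcp_pos"];T=T@p["hand_eye"]
    v=yel.max()+.5;e=T[:3,:3]@np.linalg.inv(p["mtx"])@[278,v,1];q=T[:3,3]+e*(68-T[2,3])/e[2]
    print("row",v,"stop edge",inv(np.load("j.npy"),q),"tcp",inv(np.load("j.npy"),o["tcp_pos"]),o["ft_force"].round(1));return i
E
python3 -c "from h import *;stop()"
```

```text
row 186.5 stop edge [ 48.8 110.7] tcp [48.7 65.5] [ 0.2 -1.8 -1.4]
```

drive_tool(
  targets=[
    {"dx": 0.006, "dy": 0, "dz": 0, "rx": 0, "ry": 0, "rz": 0, "claw": 1},
    {"dx": 0.006, "dy": 0, "dz": 0, "rx": 0, "ry": 0, "rz": 0, "claw": 1},
  ],
)

```text
clock: 5.25
tcp_pos: [595.6, 103.2, 70.3]
ee_rot: [-3.142, 0.0, 1.848]
ft_force: [0.5, -1.9, -0.0]
finger_gap: -0.3
grasp_force: 0.7
```

drive_tool(
  targets=[
    {"dx": 0.006, "dy": 0, "dz": 0, "rx": 0, "ry": 0, "rz": 0, "claw": 1},
    {"dx": 0.006, "dy": 0, "dz": 0, "rx": 0, "ry": 0, "rz": 0, "claw": 1},
  ],
)

```text
clock: 5.42
tcp_pos: [595.1, 104.7, 70.2]
ee_rot: [-3.142, 0.0, 1.848]
ft_force: [-0.2, -1.9, -0.7]
finger_gap: -0.2
grasp_force: 0.7
```

```bash
python3 -c "from h import *;stop()"
```

```text
row 186.5 stop edge [ 48.7 113.7] tcp [48.7 68.6] [-0.2 -1.9 -0.7]
```

drive_tool(
  targets=[
    {"dx": -0.016, "dy": 0, "dz": 0, "rx": 0, "ry": 0, "rz": 0, "claw": 1},
    {"dx": -0.02, "dy": 0, "dz": -0.15, "rx": 0, "ry": 0, "rz": 0, "claw": 1},
    {"dx": -0.1, "dy": 0, "dz": -0.26, "rx": 0, "ry": 0, "rz": 0, "claw": 1},
    {"dx": -0.27, "dy": 0, "dz": -0.32, "rx": 0, "ry": 0, "rz": 0, "claw": 1},
    {"dx": -0.27, "dy": 0, "dz": -0.32, "rx": 0, "ry": 0, "rz": 0, "claw": 1},
    {"dx": -0.27, "dy": 0, "dz": -0.32, "rx": 0, "ry": 0, "rz": 0, "claw": 1},
  ],
)

```text
clock: 5.97
tcp_pos: [614.6, 37.8, 151.2]
ee_rot: [3.139, 0.001, 1.845]
ft_force: [0.1, -0.2, -1.7]
finger_gap: -0.3
grasp_force: 0.0
```

```bash
python3 - <<'E'
from h import *
import cv2
i=stop();print(env.get_obs()["tcp_pos"])
cv2.imwrite("pics/w3.png",cv2.resize(i[:,:,::-1].astype(np.uint8),(800,600)))
E
```

```text
row 44.5 stop edge [ 49.9 114.2] tcp [49.2 -1.1] [ 0.1 -0.2 -1.7]
[613.73058804  38.90782672 150.22804158]
```

View pics/w3.png

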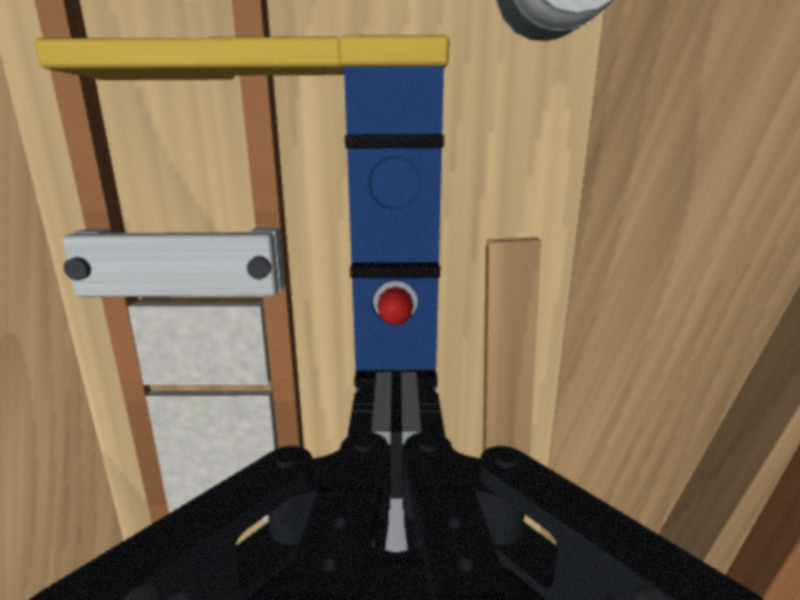

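The button is up in the second hole at (396,306), and the first hole is empty at (395,182), so the tube is locked. Now for the board: I'll go to jig (-70,-200) behind its end.

drive_tool(
  targets=[
    {"dx": -0.8, "dy": -0.477, "dz": 0, "rx": 0, "ry": 0, "rz": 0, "claw": 1},
    {"dx": -0.8, "dy": -0.477, "dz": 0, "rx": 0, "ry": 0, "rz": 0, "claw": 1},
    {"dx": -0.8, "dy": -0.477, "dz": 0, "rx": 0, "ry": 0, "rz": 0, "claw": 1},
    {"dx": -0.8, "dy": -0.477, "dz": 0, "rx": 0, "ry": 0, "rz": 0, "claw": 1},
    {"dx": -0.8, "dy": -0.477, "dz": 0, "rx": 0, "ry": 0, "rz": 0, "claw": 1},
    {"dx": -0.8, "dy": -0.477, "dz": 0, "rx": 0, "ry": 0, "rz": 0, "claw": 1},
    {"dx": -0.8, "dy": -0.477, "dz": 0, "rx": 0, "ry": 0, "rz": 0, "claw": 1},
    {"dx": -0.8, "dy": -0.477, "dz": 0, "rx": 0, "ry": 0, "rz": 0, "claw": 1},
    {"dx": -0.8, "dy": -0.477, "dz": 0.2, "rx": 0, "ry": 0, "rz": 0, "claw": 1},
    {"dx": -0.8, "dy": -0.477, "dz": 0.2, "rx": 0, "ry": 0, "rz": 0, "claw": 1},
  ],
)

```text
clock: 6.85
tcp_pos: [551.9, -182.8, 96.0]
ee_rot: [-3.138, -0.004, 1.849]
ft_force: [-1.1, 1.0, -1.9]
finger_gap: -0.2
grasp_force: 0.0
```

```bash
python3 - <<'E'
from h import *
import cv2
o=env.get_obs();i=env.read_camera("wrist")
print(o["tcp_pos"],o["ee_rot"],inv(np.load("j.npy"),o["tcp_pos"]))
cv2.imwrite("pics/w4.png",cv2.resize(i[:,:,::-1],(800,600)))
E
```

```text
[ 551.90889959 -182.81772977   95.96556466] [-3.13783144 -0.0041332   1.84902518] [ -71.4 -196.2]
```

View pics/w4.png

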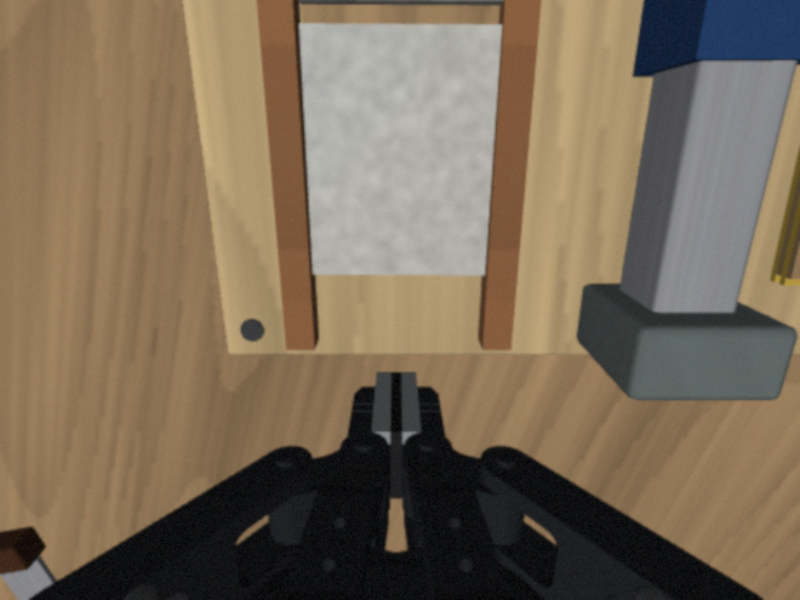

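The board's end is at row 275, which is jig y ≈ -170. The finger is centred about 15 mm behind it. Descending now.

drive_tool(
  targets=[
    {"dx": 0, "dy": 0, "dz": 0.12, "rx": 0, "ry": 0, "rz": 0, "claw": 1},
    {"dx": 0, "dy": 0, "dz": 0.24, "rx": 0, "ry": 0, "rz": 0, "claw": 1},
    {"dx": 0, "dy": 0, "dz": 0.285, "rx": 0, "ry": 0, "rz": 0, "claw": 1},
    {"dx": 0, "dy": 0, "dz": 0.285, "rx": 0, "ry": 0, "rz": 0, "claw": 1},
    {"dx": 0, "dy": 0, "dz": 0.285, "rx": 0, "ry": 0, "rz": 0, "claw": 1},
  ],
)

```text
clock: 7.32
tcp_pos: [553.9, -184.2, 29.5]
ee_rot: [-3.141, -0.001, 1.849]
ft_force: [0.7, -0.6, 0.2]
finger_gap: 0.4
grasp_force: 0.0
```

drive_tool(
  targets=[
    {"dx": 0.02, "dy": 0, "dz": 0.012, "rx": 0, "ry": 0, "rz": 0, "claw": 1},
    {"dx": 0.06, "dy": 0, "dz": 0.012, "rx": 0, "ry": 0, "rz": 0, "claw": 1},
    {"dx": 0.1, "dy": 0, "dz": 0.012, "rx": 0, "ry": 0, "rz": 0, "claw": 1},
    {"dx": 0.14, "dy": 0, "dz": 0.012, "rx": 0, "ry": 0, "rz": 0, "claw": 1},
    {"dx": 0.18, "dy": 0, "dz": 0.012, "rx": 0, "ry": 0, "rz": 0, "claw": 1},
    {"dx": 0.22, "dy": 0, "dz": 0.012, "rx": 0, "ry": 0, "rz": 0, "claw": 1},
    {"dx": 0.26, "dy": 0, "dz": 0.012, "rx": 0, "ry": 0, "rz": 0, "claw": 1},
    {"dx": 0.3, "dy": 0, "dz": 0.012, "rx": 0, "ry": 0, "rz": 0, "claw": 1},
    {"dx": 0.33, "dy": 0, "dz": 0.012, "rx": 0, "ry": 0, "rz": 0, "claw": 1},
  ],
)

```text
clock: 8.07
tcp_pos: [530.6, -104.7, 26.1]
ee_rot: [-3.142, -0.0, 1.848]
ft_force: [0.5, -1.0, 1.5]
finger_gap: 0.3
grasp_force: 0.9
```

drive_tool(
  targets=[
    {"dx": 0.03, "dy": 0, "dz": 0, "rx": 0, "ry": 0, "rz": 0, "claw": 1},
    {"dx": 0.06, "dy": 0, "dz": 0, "rx": 0, "ry": 0, "rz": 0, "claw": 1},
    {"dx": 0.09, "dy": 0, "dz": 0, "rx": 0, "ry": 0, "rz": 0, "claw": 1},
    {"dx": 0.12, "dy": 0, "dz": 0, "rx": 0, "ry": 0, "rz": 0, "claw": 1},
    {"dx": 0.15, "dy": 0, "dz": 0, "rx": 0, "ry": 0, "rz": 0, "claw": 1},
    {"dx": 0.15, "dy": 0, "dz": 0, "rx": 0, "ry": 0, "rz": 0, "claw": 1},
  ],
)

```text
clock: 8.57
tcp_pos: [520.0, -68.4, 25.9]
ee_rot: [-3.141, -0.001, 1.849]
ft_force: [-0.7, -0.3, -0.7]
finger_gap: 0.1
grasp_force: 0.0
```

```bash
python3 - <<'E'
from h import *
import cv2
o=env.get_obs();i=env.read_camera("wrist")
print(o["tcp_pos"],o["ee_rot"],o["ft_force"],inv(np.load("j.npy"),o["tcp_pos"]))
a=cv2.resize(i[:,:,::-1],(800,600))
t=env.read_camera("top")[115:250,195:360,::-1]
t=cv2.resize(t,(480,393),interpolation=cv2.INTER_CUBIC)
b=np.zeros((393,800,3),np.uint8);b[:,:480]=t;b[:240,480:]=cv2.resize(a,(320,240))
cv2.imwrite("pics/w5.png",b)
E
```

```text
[519.99319433 -68.37148126  25.85490472] [-3.14097675e+00 -1.16869100e-03  1.84856555e+00] [-0.69275993 -0.28171256 -0.65366293] [-70.9 -77.4]
```

View pics/w5.png

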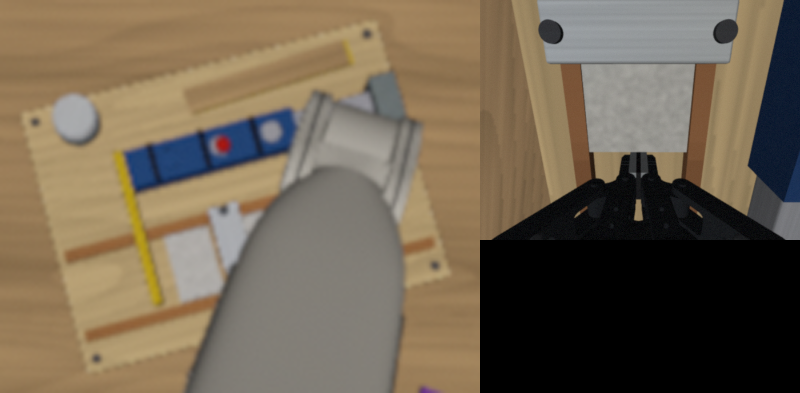

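The board has passed under the bridge, with about 20 mm left to the stop. Pushing slower now.

drive_tool(
  targets=[
    {"dx": 0.02, "dy": 0, "dz": 0, "rx": 0, "ry": 0, "rz": 0, "claw": 1},
    {"dx": 0.04, "dy": 0, "dz": 0, "rx": 0, "ry": 0, "rz": 0, "claw": 1},
    {"dx": 0.06, "dy": 0, "dz": 0, "rx": 0, "ry": 0, "rz": 0, "claw": 1},
    {"dx": 0.06, "dy": 0, "dz": 0, "rx": 0, "ry": 0, "rz": 0, "claw": 1},
  ],
)

```text
clock: 9.0
tcp_pos: [516.2, -54.5, 25.9]
ee_rot: [-3.141, -0.001, 1.848]
ft_force: [0.6, 0.3, 0.6]
finger_gap: -0.4
grasp_force: 0.0
```

drive_tool(
  targets=[
    {"dx": 0.006, "dy": 0, "dz": 0, "rx": 0, "ry": 0, "rz": 0, "claw": 1},
    {"dx": 0.012, "dy": 0, "dz": 0, "rx": 0, "ry": 0, "rz": 0, "claw": 1},
  ],
)

```text
clock: 9.17
tcp_pos: [515.9, -52.5, 26.0]
ee_rot: [3.142, 0.0, 1.848]
ft_force: [0.9, -1.0, -0.4]
finger_gap: 0.3
grasp_force: 0.3
```

drive_tool(
  targets=[
    {"dx": 0.006, "dy": 0, "dz": 0, "rx": 0, "ry": 0, "rz": 0, "claw": 1},
    {"dx": 0.012, "dy": 0, "dz": 0, "rx": 0, "ry": 0, "rz": 0, "claw": 1},
  ],
)

```text
clock: 9.33
tcp_pos: [515.0, -49.6, 26.0]
ee_rot: [3.142, 0.0, 1.848]
ft_force: [0.4, -1.6, -0.3]
finger_gap: 0.5
grasp_force: 0.3
```

drive_tool(
  targets=[
    {"dx": 0.006, "dy": 0, "dz": 0, "rx": 0, "ry": 0, "rz": 0, "claw": 1},
    {"dx": 0.008, "dy": 0, "dz": 0, "rx": 0, "ry": 0, "rz": 0, "claw": 1},
  ],
)

```text
clock: 9.5
tcp_pos: [515.2, -48.7, 26.3]
ee_rot: [3.141, 0.003, 1.847]
ft_force: [2.3, -8.3, 0.1]
finger_gap: 0.0
grasp_force: 4.0
```

drive_tool(
  targets=[
    {"dx": 0.006, "dy": 0, "dz": 0, "rx": 0, "ry": 0, "rz": 0, "claw": 1},
    {"dx": 0.008, "dy": 0, "dz": 0, "rx": 0, "ry": 0, "rz": 0, "claw": 1},
  ],
)

```text
clock: 9.67
tcp_pos: [515.2, -48.2, 26.6]
ee_rot: [3.141, 0.006, 1.846]
ft_force: [2.4, -15.8, -0.2]
finger_gap: 0.1
grasp_force: 7.7
```

drive_tool(
  targets=[
    {"dx": 0.004, "dy": 0, "dz": 0, "rx": 0, "ry": 0, "rz": 0, "claw": 1},
    {"dx": 0.004, "dy": 0, "dz": 0, "rx": 0, "ry": 0, "rz": 0, "claw": 1},
  ],
)

```text
clock: 9.83
tcp_pos: [515.2, -48.1, 26.8]
ee_rot: [3.141, 0.007, 1.846]
ft_force: [2.1, -17.0, 0.3]
finger_gap: -0.0
grasp_force: 8.6
```

The board butts firmly (17 N). Next: back off, lift clear and check.

drive_tool(
  targets=[
    {"dx": -0.03, "dy": 0, "dz": 0, "rx": 0, "ry": 0, "rz": 0, "claw": 1},
    {"dx": -0.12, "dy": 0, "dz": 0, "rx": 0, "ry": 0, "rz": 0, "claw": 1},
    {"dx": -0.14, "dy": 0, "dz": -0.15, "rx": 0, "ry": 0, "rz": 0, "claw": 1},
    {"dx": -0.14, "dy": 0, "dz": -0.3, "rx": 0, "ry": 0, "rz": 0, "claw": 1},
    {"dx": -0.14, "dy": 0, "dz": -0.5, "rx": 0, "ry": 0, "rz": 0, "claw": 1},
    {"dx": 0.4, "dy": 0.15, "dz": -0.56, "rx": 0, "ry": 0, "rz": 0, "claw": 1},
    {"dx": 0.4, "dy": 0.15, "dz": -0.56, "rx": 0, "ry": 0, "rz": 0, "claw": 1},
    {"dx": 0.4, "dy": 0.15, "dz": -0.56, "rx": 0, "ry": 0, "rz": 0, "claw": 1},
    {"dx": 0.4, "dy": 0.15, "dz": -0.56, "rx": 0, "ry": 0, "rz": 0, "claw": 1},
    {"dx": 0.4, "dy": 0.15, "dz": -0.56, "rx": 0, "ry": 0, "rz": 0, "claw": 1},
  ],
)

```text
clock: 10.67
tcp_pos: [522.2, 65.1, 166.9]
ee_rot: [3.14, -0.001, 1.852]
ft_force: [-0.9, -0.2, 0.2]
finger_gap: -0.0
grasp_force: 0.0
```

```bash
python3 - <<'E'
from h import *
import cv2
o=env.get_obs();print(o["tcp_pos"])
cv2.imwrite("pics/w6.png",cv2.resize(env.read_camera("wrist")[:,:,::-1],(800,600)))
E
```

```text
[522.18171573  65.10831309 166.93925486]
```

View pics/w6.png

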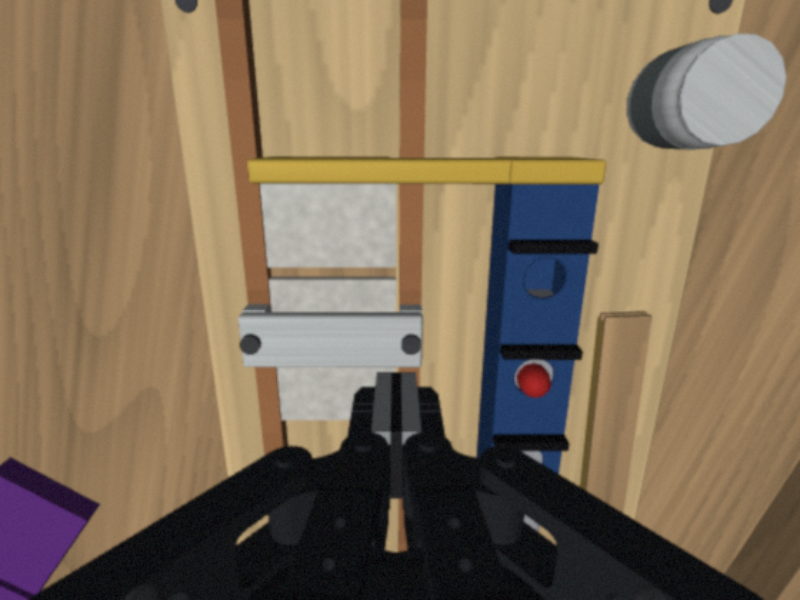

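The board meets the stop plate at row 183 with no gap, and the button is up in the second hole at (534,380). Nothing is touching the arm, so I'm handing in.

```bash
python3 -c "
from workcell import env
print(env.hand_in())"
```

```text
the job is handed in; nothing more can be done
None
```

I handed the job in at about 10.7 s. The last picture showed the tube locked one hole out with the button up and the board butted against the stop plate; I touched nothing else, and no verdict came back.

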